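Fill the round bottle carrier

ROBOT

A 7-joint arm with a two-finger parallel gripper is mounted at the origin on a cart in front of the work surface, level with it; the furniture and walls round the work are solid. World frame = base frame: x ahead of the robot, y to its left, z up, the work surface at z = 0. Lengths are in m, angles in rad, forces in N, time in s.
With the tool pointing down it reaches from about 0.4 to 0.85 m from the base axis. Payload 10.4 kg.
Tool frame: the origin (TCP) lies at the very end of the fingers, on their centre line; the grasp point (between the pads) lies r.tcp_to_grasp behind it (r.tcp_to_grasp is the distance from the TCP to the grasp point, in m); z points along the fingers, y is the direction in which the jaws open and shut (so a half turn about z gives the same grasp; the last joint's range is limited). The gripper opens to 87 mm and grips with 3 to 60 N. Pads are 19 mm wide; open, the fingers measure 117 mm over their backs; the gripper's body (75 mm by 190 mm) begins 51 mm behind the grasp point.
Start: joints at [1.22, 0.332, -0.065, 1.46, 0.022, 1.35, -0.088], TCP at [0.201, -0.592, 0.223] pointing down, gripper open.
Joint ranges: [-2.6, 2.6], [-0.5, 2.12], [-1.47, 1.34], [0.16, 2.42], [-1.27, 4.41], [0.06, 2.06], [-2.6, 2.6]. Speed limits (rad/s): [2.22, 2.22, 2.79, 2.79, 3.14, 3.14, 3.14].

INTERFACE

Orientations are given as a rotation vector (axis times angle).
In Python, from plant import telemetry, capture, workorder, r gives the robot as it stands.
- The arm moves only by the tool jog_arm, never from a script. Its argument "commands" is a list of rows, each an object of numbers: "jaw": the opening, from 0 (shut) to 1 (fully open); "x", "y", "z": the shift along the world's x, y, z in mm; "yaw": the turn about the world's z in degrees. In form: [{"jaw": .., "x": .., "y": .., "z": .., "yaw": ..}, ...]. A call has 1 to 20 rows; each row is the pose to reach, as a shift and turn from the pose measured when the call began; what a row does not reach only later rows make up. A row lasts 1/10 s, in which the tool goes at most 50 mm and 8.59 degrees, less where a joint would pass 70% of its speed; a pose out of reach is approached as far as the arm can. A call with a gripper value outside its range is refused whole. The fingers move at their own pace and stop on an object; the grip force is fixed at half the most. Time passes only in rows, so rows that repeat a pose let the fingers close. It gives the time, the measured TCP pose, the force and the opening at its end, in the units of the state.
- telemetry.get_obs(): the state, without advancing time (a new reading comes with each control period).
- capture(name): name is "side" or "top" or "wrist"; returns a dict with "color" (420x560x3 uint8, red, green, blue), "fx", "fy", "cx", "cy" (pixels), "rvec" (rotation vector, rad) and "tvec" (3), from world to camera coordinates, as OpenCV has them. Camera axes: x right, y down, z forward; pixel columns grow to the right and rows downward; lengths in m; the calibration is good to about 2 mm. A picture is of the moment at which its call begins. There is no depth.
- workorder.hand_in(): hands the job in, once; it reports no verdict.
The state is a dict: "time": time; "q": joint angles; "qvel": joint speeds; "joint_efforts": joint torques, N m; "position": TCP position; "eef_rot": TCP orientation; "ft_force": force on the tool from outside, world axes, zero at the start; "ft_torque": the same for the moment, N m; "finger_gap": opening from 0.0 (shut) to 1.0 (fully open).
Only numpy, scipy, OpenCV 4.12 (cv2) and the standard library are available. Lean on these libraries where they do the work, as an engineer would, in place of code of your own. Each camera call takes 0.05 s, during which the arm holds its last target.

TASK

The round blue carrier has room for seven white bottles with red caps, one in the middle and six around it; five are packed and two places are still empty. Take the two loose white red-capped bottles from the bench and stand one upright on the carrier's floor in each empty place, so that the pattern is complete.

Things in the scene. Friction and masses are not known exactly. Their poses are not given: they have to be found in the camera images.
- bottle_1: Loose bottle, white with a red cap, upright on the bench: 47 mm diameter, 96 mm tall, 0.08 to 0.17 kg. Origin: centre of its underside, z up through the cap; it is round, so yaw means nothing. The cap, 24 mm in diameter, spans 79 to 96 mm above the underside; the shoulder below widens to 47 mm. Grip the cap from above: among the packed bottles' bodies there is no room for fingers.
- bottle_2: The other loose bottle, the same as bottle_1; either bottle may go to either empty place. Other things on the bench (small clear jar, black charger, cell tester, reel of solder) are no more than 76 mm tall and not needed.
- gap_1 (a point): Centre of one empty place (white disc with dark edge) on the inner floor, 5 mm above the bench, of the fixed round blue carrier: outer diameter 180, height 40, wall 3 mm. Places: the middle and six round it at 55 mm radius. Five bottles like the loose ones stand there, held fast; 8 mm stay free all round a new one. z is up, y is along the line through both gaps, x level and square to it.
- gap_2 (a point): Centre of the other empty place, opposite gap_1 (110 mm away, the carrier's centre midway), with the same axes. Beside each gap the nearest caps (24 mm) are 55 mm away, centre to centre: one towards the carrier's centre, two at 60 degrees to either side of that. Fingers that close along the x axis of the gap pass between those caps, even opened wide.
Mind the look-alikes: they are no part of the job. What is shaped like the bottle_2 but pink is not meant.

How it is judged:
By the outcome, as a careful person would: the job done as asked, in the order asked, and still so for the second after the job is handed in, with the robot touching nothing.
It also fails if it takes over 64 s, if anything falls off the work surface, if the arm or the gripper's body presses on something with over 40 N, if the wrist force passes 120 N, or if a joint passes its speed limit or range.

## Working session

There is one attempt and no reset: what is moved stays moved. The work goes in short steps, Python scripts to look and compute and a tool call to move; the robot and the scene stay as the last step left them, time stands still between calls to the robot, and variables do not carry over. Pictures are saved under pics/ and viewed, and the job is handed in when it is done.

Besides the shell and the picture viewer there is one more tool, called after "Request:" by a JSON object that holds its "api" and its "payload". jog_arm: Moves the arm, as the interface text tells. Its arguments: {"type":"object","properties":{"commands":{"type":"array","items":{"type":"object","properties":{"jaw":{"type":"number"},"x":{"type":"number"},"y":{"type":"number"},"z":{"type":"number"},"yaw":{"type":"number"}}}}},"required":["commands"]}

```bash
mkdir -p pics; ls; python3 - <<'E'
from plant import telemetry, capture, workorder, r
import cv2,pickle
o=telemetry.get_obs();print(o['time'],o['position'],o['eef_rot'],o['finger_gap'],o['ft_force'],r.tcp_to_grasp)
d={}
for n in ['side','top','wrist']:
    c=capture(n);d[n]=c;cv2.imwrite(f'pics/{n}0.png',c['color'][:,:,::-1]);print(n,c['fx'],c['cx'],c['cy'],c['rvec'],c['tvec'])
pickle.dump(d,open('c0.pkl','wb'))
E
```

```text
pics
0.0 [ 0.20110351 -0.59135241  0.22177154] [-3.09812018e+00 -5.12483905e-01  4.47613856e-04] 0.9945885647377951 [0.0461495  0.64653977 0.49528341] 0.0187
side 472.4796455600144 280.9081945900566 218.38685121584615 [ 2.68712862e-03 -2.74524988e+00  1.47420865e+00] [0.57155816 0.06845146 1.07031444]
top 393.7861440225035 277.8588459919568 199.96482736653658 [ 2.15772384 -2.10224555  0.12372113] [-0.04326087  0.55966843  1.01342481]
wrist 351.4833599151532 277.13140624401586 211.21235867101157 [-2.36284972  1.69134463  0.2371055 ] [-0.62498745 -0.03370162  0.38970021]
```

View pics/side0.png

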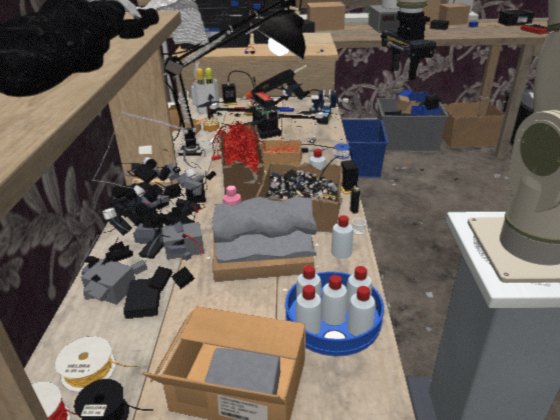

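View pics/top0.png

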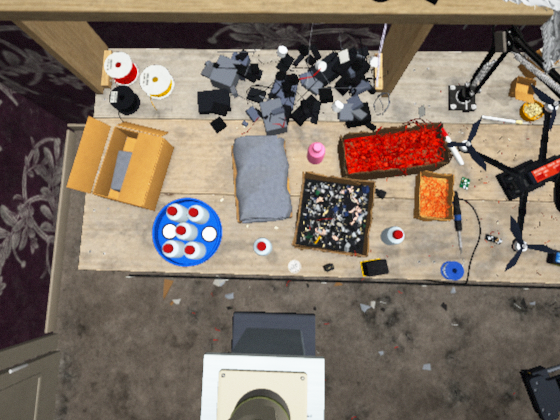

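View pics/wrist0.png

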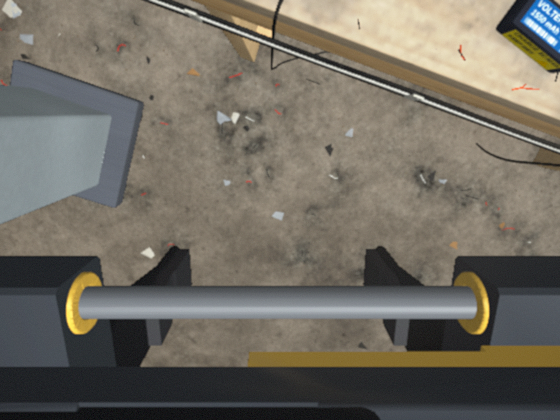

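```bash
cat > h.py <<'E'
import numpy as np,cv2
def px(c,P):
    K=np.array([[c['fx'],0,c['cx']],[0,c['fy'],c['cy']],[0,0,1.]])
    return cv2.projectPoints(np.atleast_2d(np.array(P,float)),np.array(c['rvec']),np.array(c['tvec']),K,None)[0].reshape(-1,2)
def ray(c,uv,z):
    R=cv2.Rodrigues(np.array(c['rvec']))[0];t=np.array(c['tvec']).ravel()
    o=-R.T@t;d=R.T@np.array([(uv[0]-c['cx'])/c['fx'],(uv[1]-c['cy'])/c['fy'],1])
    return o+d*(z-o[2])/d[2]
def crop(c,u0,v0,w,h,s,name):
    im=c['color'][v0:v0+h,u0:u0+w,::-1]
    cv2.imwrite('pics/'+name,cv2.resize(im,None,fx=s,fy=s,interpolation=cv2.INTER_CUBIC))
E
python3 - <<'E'
import pickle;from h import *
d=pickle.load(open('c0.pkl','rb'));t=d['top'];s=d['side']
crop(t,145,190,90,80,8,'ct1.png');
a=[cv2.resize(t['color'][v:v+50,u:u+50,::-1],None,fx=8,fy=8,interpolation=cv2.INTER_CUBIC) for u,v in[(240,222),(372,212)]]
cv2.imwrite('pics/ct2.png',np.hstack(a))
crop(s,280,205,110,150,4,'cs1.png')
crop(s,290,140,60,60,8,'cs2.png')
E
```

```text
(no output)
```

View pics/ct1.png

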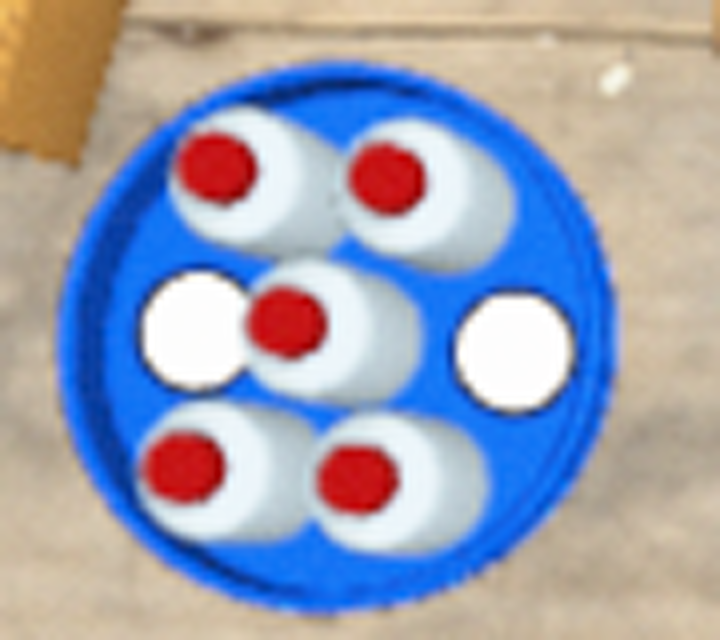

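View pics/ct2.png

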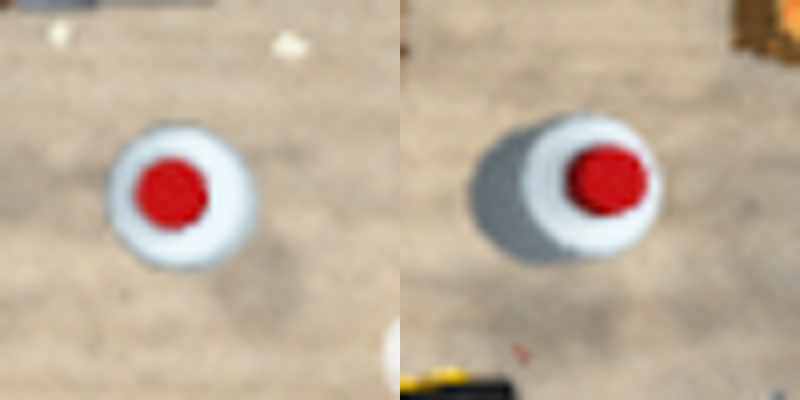

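View pics/cs1.png

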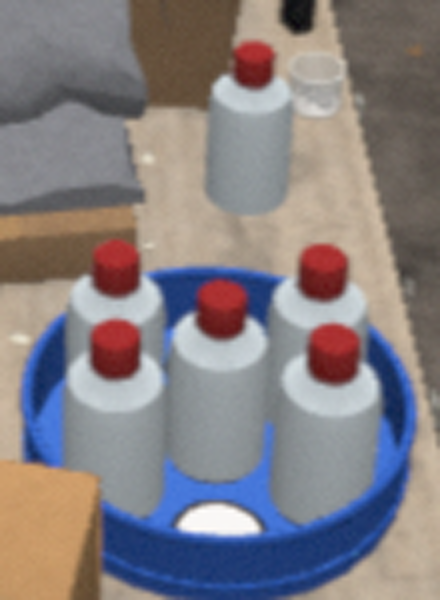

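View pics/cs2.png

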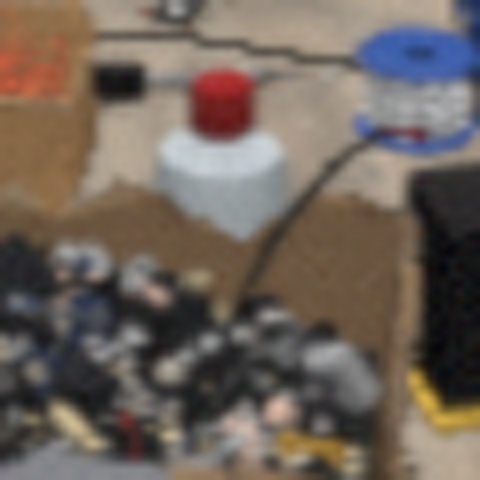

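```bash
python3 - <<'E'
import pickle;from h import *
d=pickle.load(open('c0.pkl','rb'));t=d['top'];s=d['side']
f=lambda x,y,u0,v0,k=8:((x+.5)/k-.5+u0,(y+.5)/k-.5+v0)
A=ray(t,f(170,193,240,222),.096);B=ray(t,f(208,180,372,212),.096)
print('A',A,'B',B)
g1=ray(t,f(198,330,145,190),.005);g2=ray(t,f(514,352,145,190),.005)
print(g1,g2,np.linalg.norm(g1-g2),np.degrees(np.arctan2(*(g1-g2)[:2])))
caps=[ray(t,f(x,y,145,190),.101) for x,y in[(215,168),(386,179),(286,323),(182,467),(356,480)]]
print(np.array(caps),np.mean(caps,0))
print('side proj A,B,caps',px(s,[A,B,*caps,g1,g2]))
print('side read A',f(253,52,280,205,4),'B',f(222,85,290,140), 'capc',f(221,292,280,205,4),'near disc',f(218,518,280,205,4))
print('A from side',ray(s,f(253,52,280,205,4),.096),'B',ray(s,f(222,82,290,140),.096), 'capc',ray(s,f(221,292,280,205,4),.101))
E
```

```text
A [0.43609937 0.00875815 0.096     ] B [ 0.47401531 -0.32997091  0.096     ]
[0.47273476 0.26970784 0.005     ] [0.46805741 0.15971394 0.005     ] 0.11009329621908402 2.43495835962246
[[0.51813216 0.23812932 0.101     ]
 [0.51598004 0.18342092 0.101     ]
 [0.46973029 0.2122931  0.101     ]
 [0.4239831  0.24208944 0.101     ]
 [0.42146776 0.18714111 0.101     ]] [0.46985867 0.21261478 0.101     ]
side proj A,B,caps [[342.68976122 217.40632371]
 [317.1966618  149.93340348]
 [308.38647999 287.58474437]
 [308.52003583 267.62205155]
 [334.86248462 277.68924888]
 [362.593368   288.73201314]
 [360.0659854  268.49747718]
 [333.59083546 339.17625389]
 [331.57305615 297.08357047]]
side read A (342.875, 217.625) B (317.3125, 150.1875) capc (334.875, 277.625) near disc (334.125, 334.125)
A from side [0.43578285 0.00962106 0.096     ] B [ 0.47365775 -0.33073237  0.096     ] capc [0.4696936  0.21211787 0.101     ]
```

```bash
python3 - <<'E'
import pickle;from h import *
d=pickle.load(open('c0.pkl','rb'));t=d['top'];s=d['side']
crop(t,60,110,130,105,6,'ct3.png');crop(s,145,190,180,130,4,'cs3.png');crop(s,145,295,180,125,4,'cs4.png')
E
```

```text
(no output)
```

View pics/ct3.png

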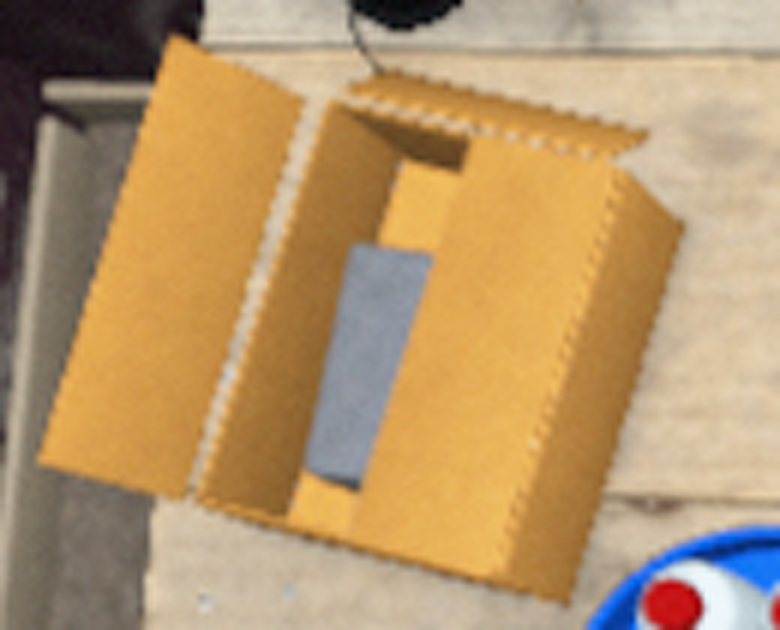

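View pics/cs4.png

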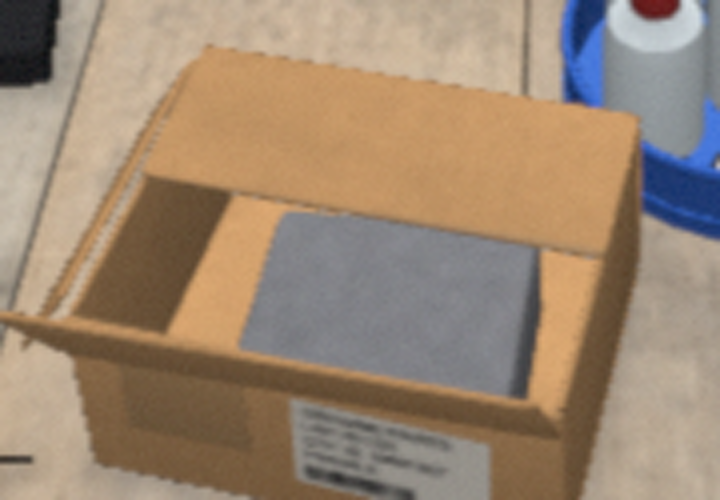

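View pics/cs3.png

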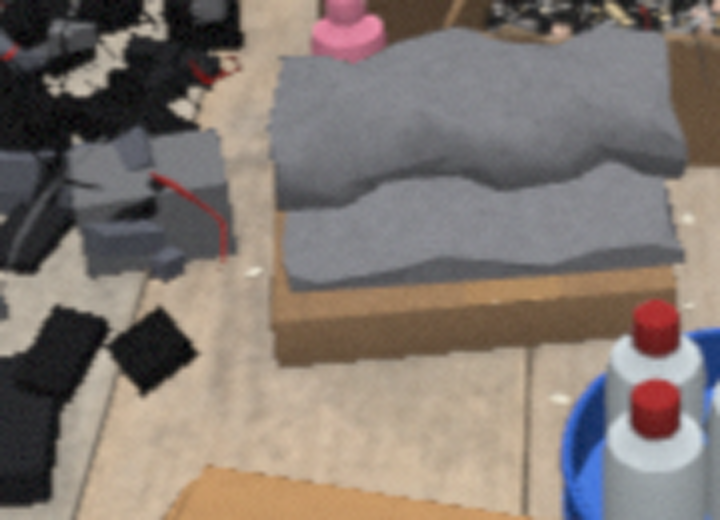

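```bash
python3 - <<'E'
import pickle;from h import *
d=pickle.load(open('c0.pkl','rb'));t=d['top'];s=d['side']
f=lambda x,y,u0,v0,k=8:((x+.5)/k-.5+u0,(y+.5)/k-.5+v0)
def tri(a,b):
    best=min(np.arange(0,.25,.002),key=lambda z:np.linalg.norm(ray(t,a,z)-ray(s,b,z)))
    print(ray(t,a,best),ray(s,b,best))
tri(f(500,580,60,110,6),f(638,115,145,295,4))
tri(f(625,165,60,110,6),f(208,47,145,295,4))
print(ray(t,f(570,605,60,110,6),0))
# foam top corners
a=(237,137);print([ray(t,(289,218),z) for z in(.06,.1)])
for b in[(f(683,165,145,190,4)),(f(668,35,145,190,4)),(f(683,255,145,190,4))]:
  print([ray(s,b,z).round(3) for z in(.06,.09,.12)])
E
```

```text
[0.52846687 0.31544142 0.092     ] [0.52763181 0.31443597 0.092     ]
[0.7130685  0.27460261 0.092     ] [0.71020216 0.27369028 0.092     ]
[0.52888586 0.31673994 0.        ]
[array([ 0.51092087, -0.05972024,  0.06      ]), array([ 0.50682514, -0.05987996,  0.1       ])]
[array([0.494, 0.007, 0.06 ]), array([0.497, 0.05 , 0.09 ]), array([0.499, 0.093, 0.12 ])]
[array([ 0.497, -0.132,  0.06 ]), array([ 0.499, -0.082,  0.09 ]), array([ 0.502, -0.032,  0.12 ])]
[array([0.498, 0.088, 0.06 ]), array([0.5  , 0.127, 0.09 ]), array([0.503, 0.165, 0.12 ])]
```

Request:
{"api": "jog_arm", "payload": {"commands": [{"jaw": 1, "x": 30, "y": 29, "z": 0, "yaw": 7}, {"jaw": 1, "x": 60, "y": 58, "z": 0, "yaw": 14}, {"jaw": 1, "x": 90, "y": 87, "z": 0, "yaw": 21}, {"jaw": 1, "x": 120, "y": 116, "z": 0, "yaw": 28}, {"jaw": 1, "x": 150, "y": 145, "z": 0, "yaw": 35}, {"jaw": 1, "x": 180, "y": 174, "z": 0, "yaw": 42}, {"jaw": 1, "x": 210, "y": 203, "z": 0, "yaw": 49}, {"jaw": 1, "x": 240, "y": 232, "z": 0, "yaw": 56}, {"jaw": 1, "x": 273, "y": 261, "z": 0, "yaw": 63}, {"jaw": 1, "x": 273, "y": 261, "z": -20, "yaw": 68.8}, {"jaw": 1, "x": 273, "y": 261, "z": -40, "yaw": 68.8}, {"jaw": 1, "x": 273, "y": 261, "z": -40, "yaw": 68.8}, {"jaw": 1, "x": 273, "y": 261, "z": -40, "yaw": 68.8}]}}

```text
time: 1.45
position: [0.4738, -0.3306, 0.1821]
eef_rot: [-2.268, -2.172, 0.001]
ft_force: [0.7, -0.4, 0.3]
finger_gap: 1.002
```

```bash
cat > look.py <<'E'
import sys
from plant import telemetry, capture
from h import *
import pickle
def go(tag,names=('wrist',)):
    o=telemetry.get_obs()
    R=cv2.Rodrigues(np.array(o['eef_rot']))[0]
    print(o['time'],np.round(o['position'],4),'yjaw deg',np.degrees(np.arctan2(R[1,1],R[0,1])).round(2),'tilt',R[:,2].round(4),o['finger_gap'],np.round(o['ft_force'],2),'q7',o['q'][6])
    d={}
    for n in names:
        c=capture(n);d[n]=c;cv2.imwrite(f'pics/{n}{tag}.png',c['color'][:,:,::-1])
    pickle.dump(d,open(f'c{tag}.pkl','wb'));return d
if __name__=='__main__': go(sys.argv[1],sys.argv[2:])
E
python3 look.py 1 wrist
```

```text
1.45 [ 0.4738 -0.3306  0.1821] yjaw deg -2.47 tilt [-1.6e-03  4.0e-04 -1.0e+00] 1.0023647944912863 [ 0.72 -0.44  0.29] q7 0.395211820063216
```

View pics/wrist1.png

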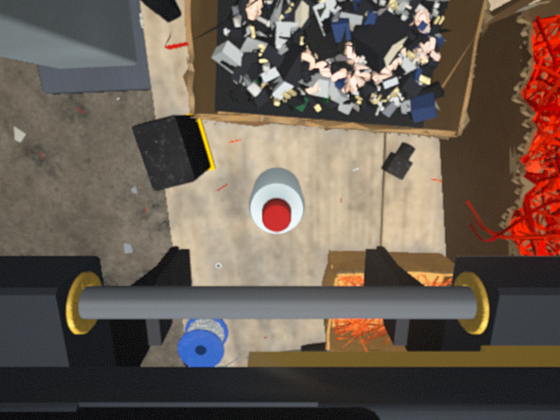

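The wrist picture shows the white, red-capped bottle centred at about (276, 215), between the fingers. It isn't the pink look-alike, which is at (316,152) in the top view.

```bash
python3 - <<'E'
import pickle;from h import *
c=pickle.load(open('c1.pkl','rb'))['wrist']
im=c['color'].astype(int);m=(im[...,0]>110)&(im[...,1]<60)&(im[...,2]<60);m=m.astype(np.uint8)
n,l,st,ce=cv2.connectedComponentsWithStats(m)
for i in range(1,n):
  if st[i,4]>150 and abs(ce[i][0]-276)<30 and abs(ce[i][1]-215)<30: print(st[i],ce[i],ray(c,ce[i],.096),ray(c,ce[i],.09))
crop(c,230,150,100,100,6,'cw1.png')
print(px(c,[[.474,-.330,.096]]))
E
```

```text
[263 201  27  30 652] [276.09662577 215.20705521] [ 0.47296569 -0.32975256  0.096     ] [ 0.47285641 -0.33153776  0.09      ]
[[277.51315552 215.47225692]]
```

View pics/cw1.png

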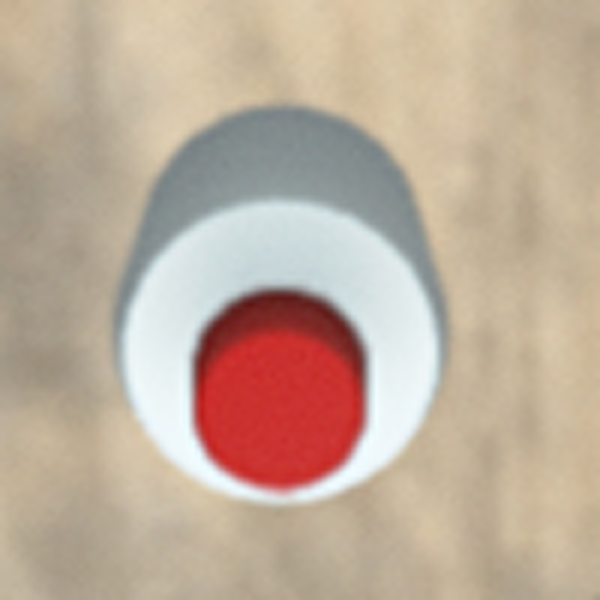

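Request:
{"api": "jog_arm", "payload": {"commands": [{"jaw": 1, "x": 0, "y": -0.5, "z": -40}, {"jaw": 1, "x": 0, "y": -0.5, "z": -70}, {"jaw": 1, "x": 0, "y": -0.5, "z": -90}, {"jaw": 1, "x": 0, "y": -0.5, "z": -100}, {"jaw": 1, "x": 0, "y": -0.5, "z": -100}, {"jaw": 1, "x": 0, "y": -0.5, "z": -100}, {"jaw": 0, "x": 0, "y": -0.5, "z": -100}, {"jaw": 0, "x": 0, "y": -0.5, "z": -100}, {"jaw": 0, "x": 0, "y": -0.5, "z": -100}, {"jaw": 0, "x": 0, "y": -0.5, "z": -100}, {"jaw": 0, "x": 0, "y": -0.5, "z": -100}, {"jaw": 0, "x": 0, "y": -0.5, "z": -100}, {"jaw": 0, "x": 0, "y": -0.5, "z": -100}, {"jaw": 0, "x": 0, "y": -0.5, "z": -100}]}}

```text
schema error: expected keys jaw, x, y, z, yaw
```

```bash
python3 look.py 2 wrist side
```

```text
1.5 [ 0.4743 -0.3309  0.1829] yjaw deg -2.47 tilt [-4.e-04 -5.e-04 -1.e+00] 0.9960460919170923 [ 0.19 -0.57  0.63] q7 0.39529139995588264
```

View pics/wrist2.png

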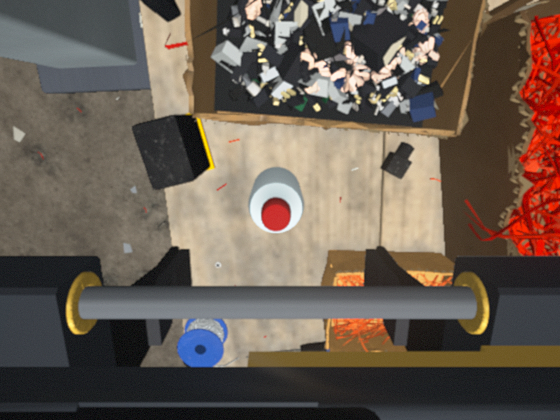

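The call was refused because it needs every key, so nothing moved. The view is unchanged, with the cap at (276,214).

Request:
{"api": "jog_arm", "payload": {"commands": [{"jaw": 1, "x": 0, "y": 0, "z": -40, "yaw": 0}, {"jaw": 1, "x": 0, "y": 0, "z": -70, "yaw": 0}, {"jaw": 1, "x": 0, "y": 0, "z": -90, "yaw": 0}, {"jaw": 1, "x": 0, "y": 0, "z": -100, "yaw": 0}, {"jaw": 1, "x": 0, "y": 0, "z": -100, "yaw": 0}, {"jaw": 1, "x": 0, "y": 0, "z": -100, "yaw": 0}, {"jaw": 0, "x": 0, "y": 0, "z": -100, "yaw": 0}, {"jaw": 0, "x": 0, "y": 0, "z": -100, "yaw": 0}, {"jaw": 0, "x": 0, "y": 0, "z": -100, "yaw": 0}, {"jaw": 0, "x": 0, "y": 0, "z": -100, "yaw": 0}, {"jaw": 0, "x": 0, "y": 0, "z": -100, "yaw": 0}, {"jaw": 0, "x": 0, "y": 0, "z": -100, "yaw": 0}, {"jaw": 0, "x": 0, "y": 0, "z": -100, "yaw": 0}]}}

```text
time: 2.9
position: [0.4744, -0.3309, 0.0831]
eef_rot: [2.268, 2.173, -0.001]
ft_force: [-0.2, 0.1, -0.4]
finger_gap: 0.447
```

```bash
python3 look.py 3 wrist side; python3 -c "
import pickle;from h import *
c=pickle.load(open('c3.pkl','rb'))['side'];crop(c,270,110,110,110,5,'cs5.png')"
```

```text
2.9 [ 0.4744 -0.3309  0.0831] yjaw deg -2.46 tilt [ 2.e-04 -9.e-04 -1.e+00] 0.4474342904396874 [-0.16  0.05 -0.38] q7 0.35986359860596345
```

View pics/wrist3.png

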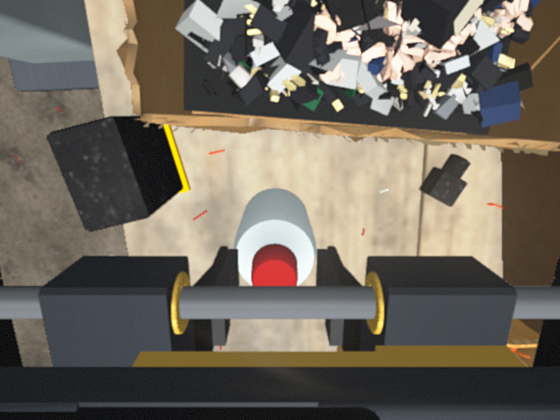

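View pics/cs5.png

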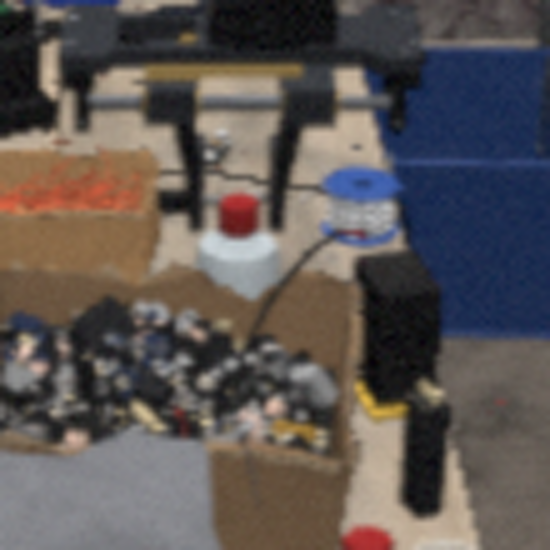

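The jaws are still closing at 39 mm, with the fingers centred on either side of the cap in both views. I'll lower 2 mm and finish closing.

Request:
{"api": "jog_arm", "payload": {"commands": [{"jaw": 0, "x": 0, "y": 0, "z": -2, "yaw": 0}, {"jaw": 0, "x": 0, "y": 0, "z": -2, "yaw": 0}, {"jaw": 0, "x": 0, "y": 0, "z": -2, "yaw": 0}, {"jaw": 0, "x": 0, "y": 0, "z": -2, "yaw": 0}, {"jaw": 0, "x": 0, "y": 0, "z": -2, "yaw": 0}, {"jaw": 0, "x": 0, "y": 0, "z": -2, "yaw": 0}, {"jaw": 0, "x": 0, "y": 0, "z": -2, "yaw": 0}]}}

```text
time: 3.7
position: [0.474, -0.3314, 0.0817]
eef_rot: [2.269, 2.172, -0.002]
ft_force: [-4.6, 1.4, 8.6]
finger_gap: 0.25
```

Request:
{"api": "jog_arm", "payload": {"commands": [{"jaw": 0, "x": 0, "y": 0, "z": 0, "yaw": 0}, {"jaw": 0, "x": 0, "y": 0, "z": 0, "yaw": 0}]}}

```text
time: 3.9
position: [0.4739, -0.3314, 0.0816]
eef_rot: [2.269, 2.172, -0.002]
ft_force: [-0.6, -0.9, 1.7]
finger_gap: 0.254
```

```bash
python3 look.py 4 wrist side; python3 -c "
import pickle;from h import *
c=pickle.load(open('c4.pkl','rb'));crop(c['side'],280,120,80,60,8,'cs6.png');crop(c['wrist'],190,160,180,200,3,'cw4.png')"
```

```text
3.9 [ 0.4739 -0.3314  0.0816] yjaw deg -2.49 tilt [-6.0e-04 -1.6e-03 -1.0e+00] 0.2540980624586254 [-0.55 -0.92  1.7 ] q7 0.35891031154604786
```

View pics/cs6.png

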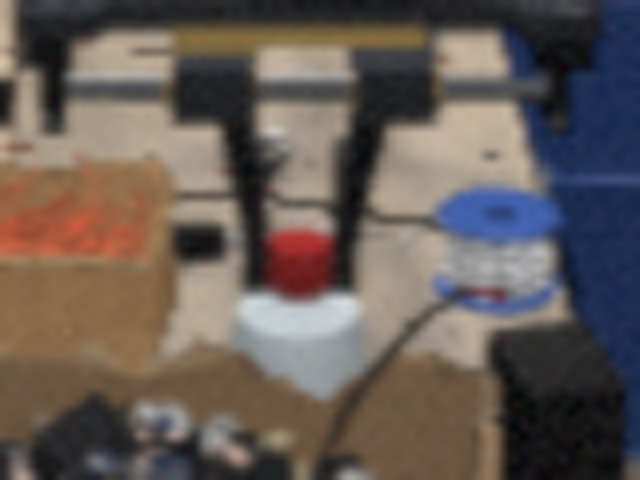

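View pics/cw4.png

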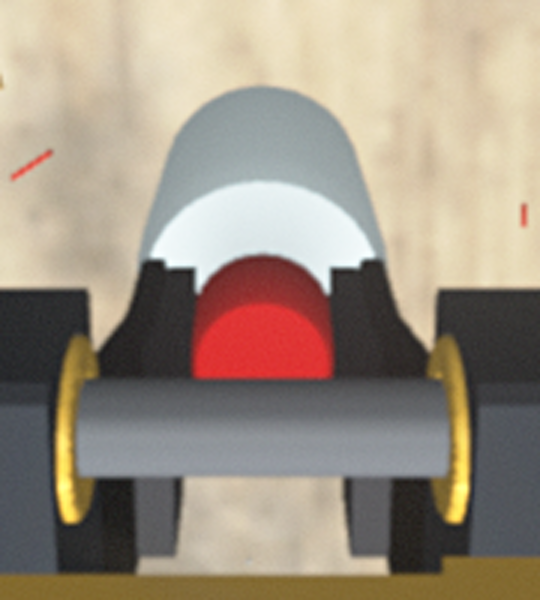

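Both views show the pads flat on the cap at 22 mm opening, above the shoulder. I'll lift and carry it to above gap_1.

Request:
{"api": "jog_arm", "payload": {"commands": [{"jaw": 0, "x": 0, "y": 0, "z": 15, "yaw": 0}, {"jaw": 0, "x": 0, "y": 0, "z": 45, "yaw": 0}, {"jaw": 0, "x": 0, "y": 0, "z": 80, "yaw": 0}, {"jaw": 0, "x": 0, "y": 0, "z": 115, "yaw": 0}, {"jaw": 0, "x": 0, "y": 0, "z": 140, "yaw": 0}, {"jaw": 0, "x": 0, "y": 20, "z": 150, "yaw": 0}, {"jaw": 0, "x": 0, "y": 50, "z": 150, "yaw": 0}, {"jaw": 0, "x": 0, "y": 90, "z": 150, "yaw": 0}, {"jaw": 0, "x": 0, "y": 130, "z": 150, "yaw": 0}, {"jaw": 0, "x": 0, "y": 170, "z": 150, "yaw": 0}, {"jaw": 0, "x": 0, "y": 210, "z": 150, "yaw": 0}, {"jaw": 0, "x": 0, "y": 250, "z": 150, "yaw": 0}, {"jaw": 0, "x": 0, "y": 290, "z": 150, "yaw": 0}, {"jaw": 0, "x": 0, "y": 330, "z": 150, "yaw": 0}, {"jaw": 0, "x": 0, "y": 370, "z": 150, "yaw": 0}, {"jaw": 0, "x": 0, "y": 410, "z": 150, "yaw": 0}, {"jaw": 0, "x": 0, "y": 450, "z": 150, "yaw": 0}, {"jaw": 0, "x": 0, "y": 480, "z": 150, "yaw": 0}, {"jaw": 0, "x": 0, "y": 500, "z": 150, "yaw": 0}, {"jaw": 0, "x": 0, "y": 500, "z": 150, "yaw": 0}]}}

```text
time: 6.0
position: [0.4724, 0.1725, 0.2319]
eef_rot: [-2.263, -2.179, 0.002]
ft_force: [0.5, -0.3, -1.8]
finger_gap: 0.249
```

Request:
{"api": "jog_arm", "payload": {"commands": [{"jaw": 0, "x": 0, "y": 30, "z": 0, "yaw": 0}, {"jaw": 0, "x": 0, "y": 65, "z": 0, "yaw": 0}, {"jaw": 0, "x": 0, "y": 90, "z": -5, "yaw": 0}, {"jaw": 0, "x": 0, "y": 95.5, "z": -10, "yaw": 0}, {"jaw": 0, "x": 0, "y": 95.5, "z": -10, "yaw": 0}, {"jaw": 0, "x": 0, "y": 95.5, "z": -10, "yaw": 0}]}}

```text
time: 6.6
position: [0.4725, 0.2665, 0.2217]
eef_rot: [2.264, 2.178, -0.003]
ft_force: [-1.0, -0.1, -1.0]
finger_gap: 0.252
```

```bash
python3 look.py 5 wrist side top; python3 -c "
import pickle;from h import *
c=pickle.load(open('c5.pkl','rb'));crop(c['top'],130,170,120,110,6,'ct5.png');print(px(c['top'],[[.4723,.268,.1]]))"
```

```text
6.6 [0.4725 0.2665 0.2217] yjaw deg -2.23 tilt [-0.0014 -0.0017 -1.    ] 0.2520448714511352 [-1.05 -0.06 -1.02] q7 -0.7952323323791243
[[158.58961993 228.36976907]]
```

View pics/wrist5.png

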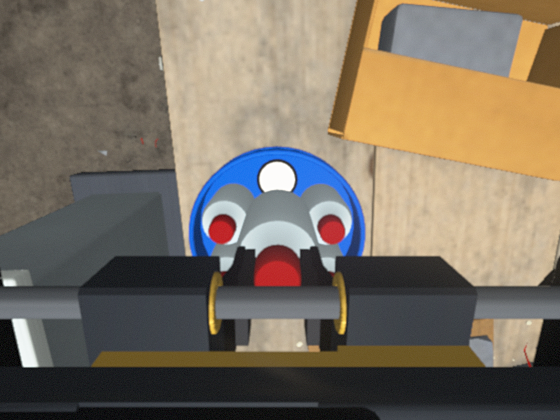

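View pics/side5.png

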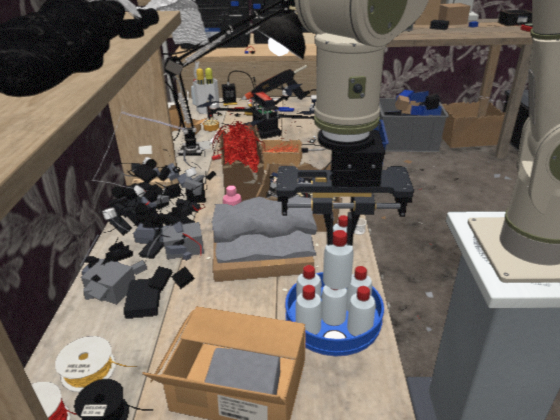

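View pics/ct5.png

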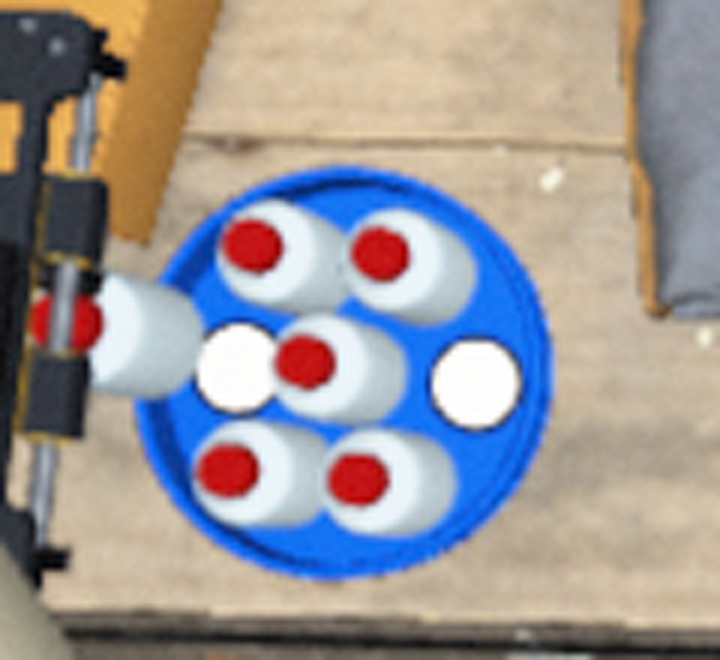

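```bash
python3 - <<'E'
import pickle;from h import *
d=pickle.load(open('c5.pkl','rb'))
P=[[.4725,.268,.005],[.4677,.158,.005],[.518,.238,.101],[.424,.242,.101],[.4725,.2665,.236],[.4725,.2665,.140]]
for n in d: print(n,px(d[n],P).round(1).tolist())
# held bottle red centroid top: crop (66,320)
f=lambda x,y,u0,v0,k:((x+.5)/k-.5+u0,(y+.5)/k-.5+v0)
print(ray(d['top'],f(66,320,130,170,6),.236), ray(d['side'],(341,236.5),.236))
print('gap1 from wrist',ray(d['wrist'],(277,178),.005))
crop(d['side'],300,205,80,140,5,'cs7.png')
E
```

```text
wrist [[277.5, 180.1], [277.0, 272.0], [332.0, 234.3], [221.7, 233.8], [277.0, 278.9], [277.3, 217.8]]
side [[333.6, 338.5], [331.7, 296.5], [308.5, 287.5], [362.6, 288.7], [339.5, 233.9], [336.8, 281.2]]
top [[169.9, 230.9], [209.4, 233.7], [171.5, 210.6], [167.3, 247.9], [138.8, 223.6], [153.8, 227.0]]
[0.47399153 0.26257391 0.236     ] [0.47089578 0.27334709 0.236     ]
gap1 from wrist [0.47206799 0.27030045 0.005     ]
```

View pics/cs7.png

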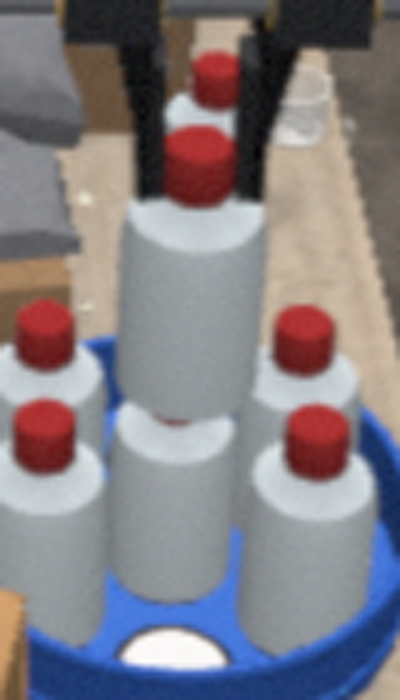

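Side and wrist show the bottle hanging upright and centred over gap_1, whose disc is at (277,178) in the wrist view. All estimates agree within about 2 mm, so I'll lower it.

Request:
{"api": "jog_arm", "payload": {"commands": [{"jaw": 0, "x": 0, "y": 2.5, "z": -10, "yaw": 0}, {"jaw": 0, "x": 0, "y": 2.5, "z": -30, "yaw": 0}, {"jaw": 0, "x": 0, "y": 2.5, "z": -50, "yaw": 0}, {"jaw": 0, "x": 0, "y": 2.5, "z": -70, "yaw": 0}, {"jaw": 0, "x": 0, "y": 2.5, "z": -90, "yaw": 0}, {"jaw": 0, "x": 0, "y": 2.5, "z": -105, "yaw": 0}, {"jaw": 0, "x": 0, "y": 2.5, "z": -118, "yaw": 0}, {"jaw": 0, "x": 0, "y": 2.5, "z": -127, "yaw": 0}, {"jaw": 0, "x": 0, "y": 2.5, "z": -131, "yaw": 0}, {"jaw": 0, "x": 0, "y": 2.5, "z": -133, "yaw": 0}, {"jaw": 0, "x": 0, "y": 2.5, "z": -133, "yaw": 0}]}}

```text
time: 7.85
position: [0.473, 0.2693, 0.0894]
eef_rot: [2.265, 2.177, -0.001]
ft_force: [-0.8, 0.9, -0.8]
finger_gap: 0.251
```

```bash
python3 look.py 6 wrist side; python3 -c "
import pickle;from h import *
c=pickle.load(open('c6.pkl','rb'));crop(c['side'],280,230,110,120,5,'cs8.png')"
```

```text
7.85 [0.473  0.2693 0.0894] yjaw deg -2.27 tilt [-1.e-04 -1.e-03 -1.e+00] 0.2509645356950879 [-0.83  0.95 -0.83] q7 -0.8943804560237808
```

View pics/wrist6.png

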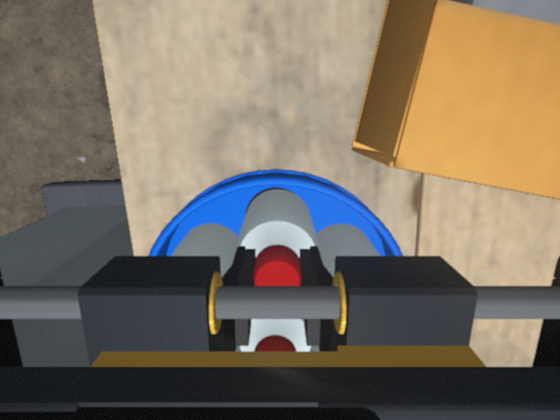

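View pics/cs8.png

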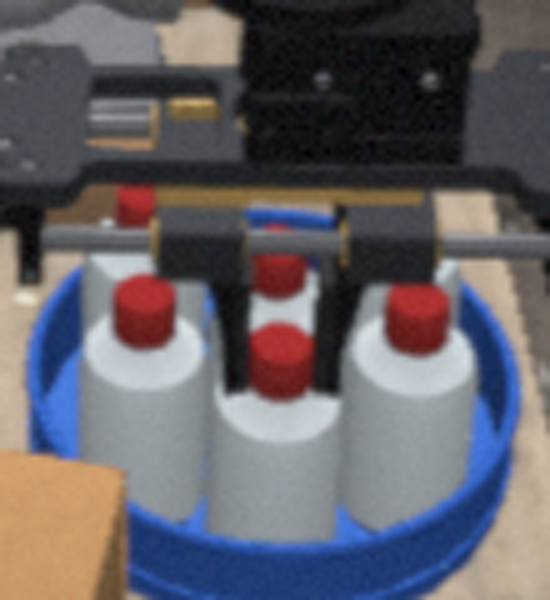

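The bottle sits centred between its neighbours, about 3 mm above the floor. I'll lower to contact, release and rise.

Request:
{"api": "jog_arm", "payload": {"commands": [{"jaw": 0, "x": 0, "y": 0, "z": -2, "yaw": 0}, {"jaw": 0, "x": 0, "y": 0, "z": -3, "yaw": 0}, {"jaw": 0, "x": 0, "y": 0, "z": -3, "yaw": 0}]}}

```text
time: 8.25
position: [0.4734, 0.2694, 0.0868]
eef_rot: [2.264, 2.176, 0.0]
ft_force: [0.2, -1.0, 0.2]
finger_gap: 0.251
```

Request:
{"api": "jog_arm", "payload": {"commands": [{"jaw": 1, "x": 0, "y": 0, "z": -0.3, "yaw": 0}, {"jaw": 1, "x": 0, "y": 0, "z": -0.3, "yaw": 0}, {"jaw": 1, "x": 0, "y": 0, "z": -0.3, "yaw": 0}, {"jaw": 1, "x": 0, "y": 0, "z": -0.3, "yaw": 0}, {"jaw": 1, "x": 0, "y": 0, "z": -0.3, "yaw": 0}, {"jaw": 1, "x": 0, "y": 0, "z": 0, "yaw": 0}, {"jaw": 1, "x": 0, "y": 0, "z": 0, "yaw": 0}, {"jaw": 1, "x": 0, "y": 0, "z": 10, "yaw": 0}, {"jaw": 1, "x": 0, "y": 0, "z": 30, "yaw": 0}, {"jaw": 1, "x": 0, "y": 0, "z": 65, "yaw": 0}, {"jaw": 1, "x": 0, "y": 0, "z": 100, "yaw": 0}, {"jaw": 1, "x": 0, "y": 0, "z": 100, "yaw": 0}]}}

```text
time: 9.45
position: [0.4751, 0.2712, 0.1921]
eef_rot: [2.262, 2.175, 0.011]
ft_force: [0.8, -0.7, 0.3]
finger_gap: 0.996
```

```bash
python3 look.py 7 side wrist top; python3 -c "
import pickle;from h import *
c=pickle.load(open('c7.pkl','rb'));a=cv2.resize(c['side']['color'][230:350,280:390,::-1],None,fx=3.5,fy=3.5);b=cv2.resize(c['top']['color'][185:275,140:250,::-1],None,fx=3.5,fy=3.5)
cv2.imwrite('pics/c7.png',np.hstack([a,cv2.copyMakeBorder(b,0,len(a)-len(b),0,0,0)]))"
```

```text
9.45 [0.4751 0.2712 0.1921] yjaw deg -2.26 tilt [ 0.0074  0.0024 -1.    ] 0.9964354099337956 [ 0.83 -0.71  0.32] q7 -0.8213753299704397
```

View pics/c7.png

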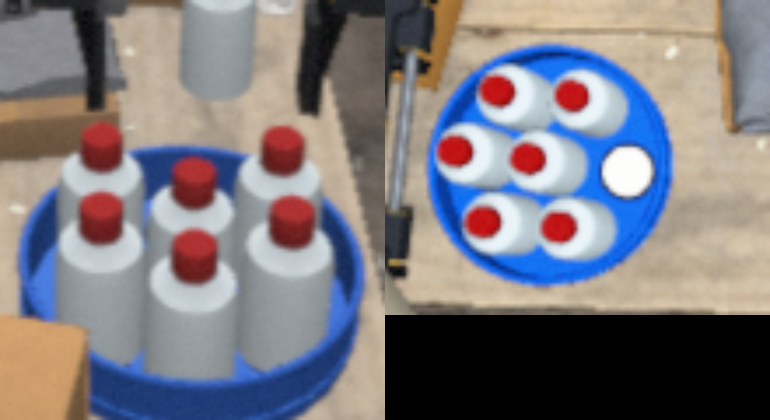

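View pics/wrist7.png

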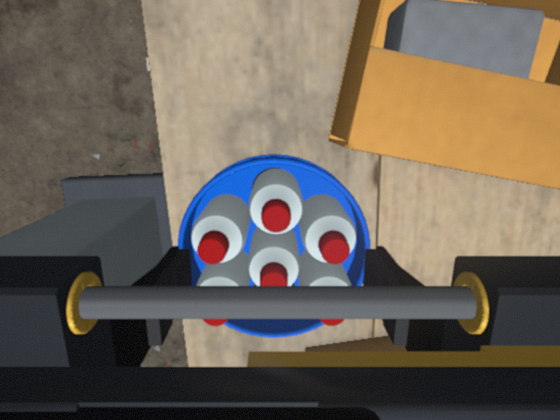

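The first bottle stands upright in gap_1, completing that side of the pattern (cap at about (456,152) in the right half). Next I'll go to bottle A at (0.436, 0.009), which is at (263,246) in the top picture.

Request:
{"api": "jog_arm", "payload": {"commands": [{"jaw": 1, "x": -3, "y": -20, "z": 0, "yaw": 0}, {"jaw": 1, "x": -8, "y": -55, "z": 0, "yaw": 0}, {"jaw": 1, "x": -14, "y": -95, "z": 0, "yaw": 0}, {"jaw": 1, "x": -20, "y": -135, "z": 0, "yaw": 0}, {"jaw": 1, "x": -26, "y": -175, "z": 0, "yaw": 0}, {"jaw": 1, "x": -32, "y": -215, "z": 0, "yaw": 0}, {"jaw": 1, "x": -37, "y": -245, "z": 0, "yaw": 0}, {"jaw": 1, "x": -39, "y": -262, "z": -5, "yaw": 0}, {"jaw": 1, "x": -39, "y": -262, "z": -10, "yaw": 0}, {"jaw": 1, "x": -39, "y": -262, "z": -10, "yaw": 0}, {"jaw": 1, "x": -39, "y": -262, "z": -10, "yaw": 0}]}}

```text
time: 10.7
position: [0.4341, 0.0084, 0.1765]
eef_rot: [2.263, 2.178, -0.0]
ft_force: [0.3, 0.5, 0.8]
finger_gap: 0.998
```

```bash
python3 look.py 8 wrist; python3 -c "
import pickle;from h import *
c=pickle.load(open('c8.pkl','rb'))['wrist'];print(px(c,[[.436,.009,.096]]));crop(c,230,160,100,100,5,'cw8.png')"
```

```text
10.7 [0.4341 0.0084 0.1765] yjaw deg -2.19 tilt [ 1.e-04 -5.e-04 -1.e+00] 0.9979864988944334 [0.35 0.53 0.78] q7 -0.13224553478167442
[[279.74551118 217.48607153]]
```

View pics/wrist8.png

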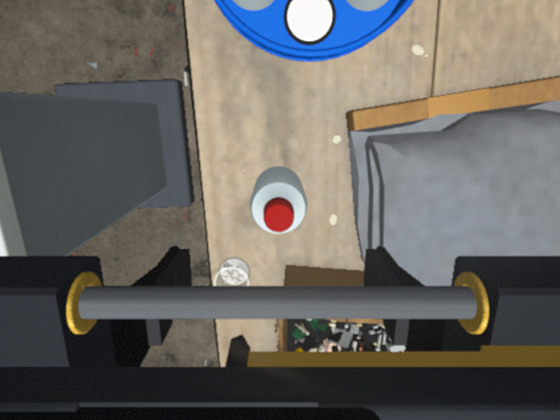

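View pics/cw8.png

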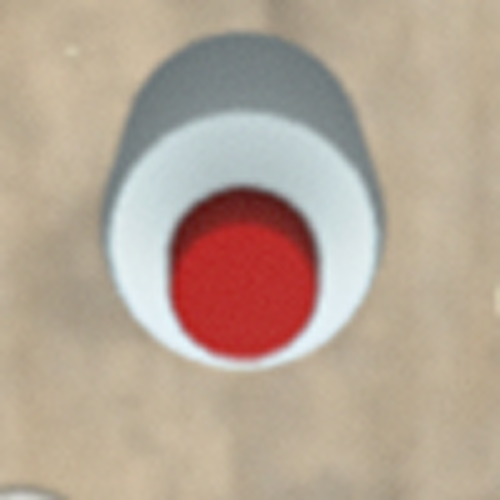

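The cap's top centre is at (278.6,217.6) against a predicted (279.7,217.5), so position and identity are confirmed. The foam box is close on the right at u≈360, so I'll descend with the jaws only partly open.

Request:
{"api": "jog_arm", "payload": {"commands": [{"jaw": 0.6, "x": 1.2, "y": 0.5, "z": 0, "yaw": 0}, {"jaw": 0.6, "x": 1.2, "y": 0.5, "z": 0, "yaw": 0}, {"jaw": 0.6, "x": 1.2, "y": 0.5, "z": -20, "yaw": 0}, {"jaw": 0.6, "x": 1.2, "y": 0.5, "z": -40, "yaw": 0}, {"jaw": 0.6, "x": 1.2, "y": 0.5, "z": -65, "yaw": 0}, {"jaw": 0.6, "x": 1.2, "y": 0.5, "z": -85, "yaw": 0}, {"jaw": 0.6, "x": 1.2, "y": 0.5, "z": -94.5, "yaw": 0}, {"jaw": 0.6, "x": 1.2, "y": 0.5, "z": -94.5, "yaw": 0}, {"jaw": 0.6, "x": 1.2, "y": 0.5, "z": -94.5, "yaw": 0}, {"jaw": 0, "x": 1.2, "y": 0.5, "z": -94.5, "yaw": 0}, {"jaw": 0, "x": 1.2, "y": 0.5, "z": -94.5, "yaw": 0}, {"jaw": 0, "x": 1.2, "y": 0.5, "z": -94.5, "yaw": 0}, {"jaw": 0, "x": 1.2, "y": 0.5, "z": -94.5, "yaw": 0}, {"jaw": 0, "x": 1.2, "y": 0.5, "z": -94.5, "yaw": 0}, {"jaw": 0, "x": 1.2, "y": 0.5, "z": -94.5, "yaw": 0}, {"jaw": 0, "x": 1.2, "y": 0.5, "z": -94.5, "yaw": 0}, {"jaw": 0, "x": 1.2, "y": 0.5, "z": -94.5, "yaw": 0}]}}

```text
time: 12.45
position: [0.4356, 0.0089, 0.0824]
eef_rot: [2.263, 2.178, 0.0]
ft_force: [-1.3, -0.3, 3.4]
finger_gap: 0.25
```

```bash
python3 look.py 9 wrist side; python3 -c "
import pickle;from h import *
c=pickle.load(open('c9.pkl','rb'));crop(c['side'],290,175,100,90,7,'cs9.png')"
```

```text
12.45 [0.4356 0.0089 0.0824] yjaw deg -2.18 tilt [ 7.e-04 -6.e-04 -1.e+00] 0.24974966699613685 [-1.26 -0.34  3.43] q7 -0.23205349667228173
```

View pics/cs9.png

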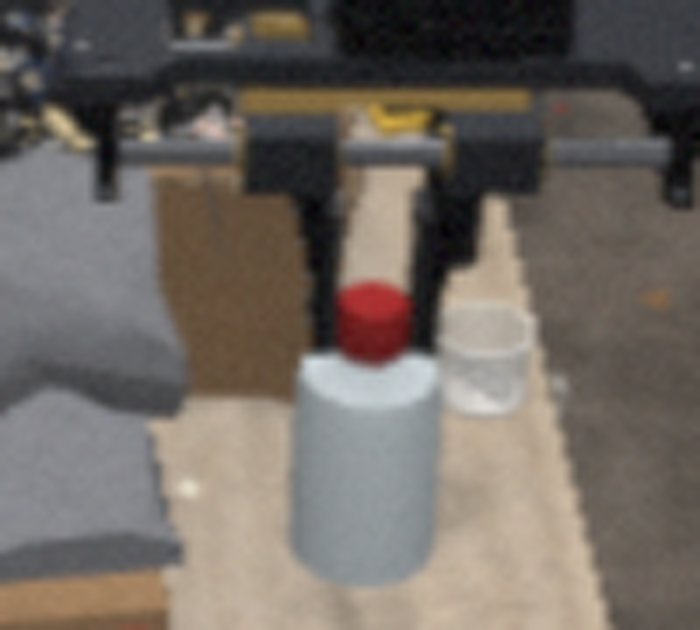

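The pads hold the cap of the second bottle at 22 mm. I'll lift and carry it to above gap_2.

Request:
{"api": "jog_arm", "payload": {"commands": [{"jaw": 0, "x": 0, "y": 0, "z": 15, "yaw": 0}, {"jaw": 0, "x": 0, "y": 0, "z": 45, "yaw": 0}, {"jaw": 0, "x": 0, "y": 0, "z": 80, "yaw": 0}, {"jaw": 0, "x": 0, "y": 0, "z": 115, "yaw": 0}, {"jaw": 0, "x": 3, "y": 10, "z": 135, "yaw": 0}, {"jaw": 0, "x": 10, "y": 40, "z": 140, "yaw": 0}, {"jaw": 0, "x": 18, "y": 75, "z": 140, "yaw": 0}, {"jaw": 0, "x": 26, "y": 110, "z": 140, "yaw": 0}, {"jaw": 0, "x": 31, "y": 138, "z": 140, "yaw": 0}, {"jaw": 0, "x": 32.5, "y": 150, "z": 140, "yaw": 0}, {"jaw": 0, "x": 32.5, "y": 150, "z": 140, "yaw": 0}, {"jaw": 0, "x": 32.5, "y": 150, "z": 140, "yaw": 0}, {"jaw": 0, "x": 32.5, "y": 150, "z": 140, "yaw": 0}]}}

```text
time: 13.85
position: [0.4681, 0.1576, 0.2221]
eef_rot: [2.264, 2.176, -0.001]
ft_force: [-0.2, -0.3, -0.2]
finger_gap: 0.248
```

```bash
python3 look.py 10 wrist side top; python3 - <<'E'
import pickle;from h import *
c=pickle.load(open('c10.pkl','rb'))
a=cv2.resize(c['side']['color'][190:340,280:390,::-1],None,fx=3.5,fy=3.5);b=cv2.resize(c['top']['color'][185:275,140:250,::-1],None,fx=3.5,fy=3.5)
cv2.imwrite('pics/c10.png',np.hstack([a,cv2.copyMakeBorder(b,0,len(a)-len(b),0,0,0)]))
# second: placed cap from original-style measurement in image 7
d=pickle.load(open('c7.pkl','rb'))['top']
im=d['color'].astype(int);m=((im[...,0]>120)&(im[...,1]<60)&(im[...,2]<70)).astype(np.uint8)
n,l,st,ce=cv2.connectedComponentsWithStats(m)
for i in range(1,n):
  if st[i,4]>30 and ce[i][0]<225 and ce[i][0]>145 and 190<ce[i][1]<270: print(st[i,4],ray(d,ce[i],.101).round(4))
E
```

```text
13.85 [0.4681 0.1576 0.2221] yjaw deg -2.27 tilt [ 4.0e-04 -1.3e-03 -1.0e+00] 0.24796932861106083 [-0.19 -0.32 -0.2 ] q7 -0.5278704644039269
59 [0.5183 0.2371 0.101 ]
58 [0.5157 0.1828 0.101 ]
60 [0.4743 0.2648 0.101 ]
58 [0.4697 0.2117 0.101 ]
57 [0.4238 0.2408 0.101 ]
59 [0.4217 0.1868 0.101 ]
```

View pics/c10.png

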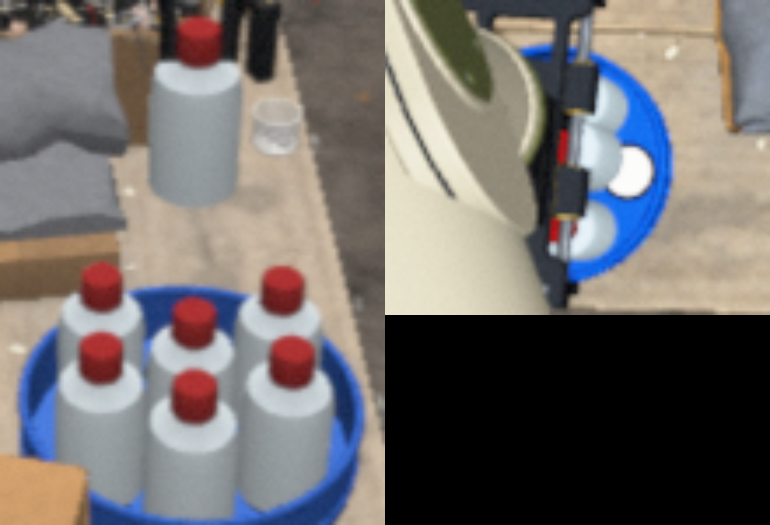

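View pics/wrist10.png

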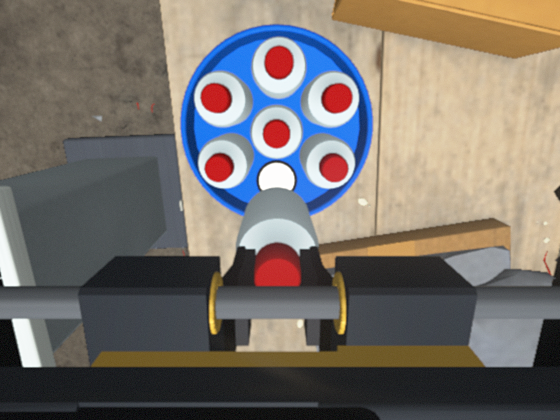

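```bash
python3 - <<'E'
import pickle;from h import *
c=pickle.load(open('c10.pkl','rb'))['wrist']
print(px(c,[[.468,.1585,.005],[.4703,.2135,.101],[.4726,.2685,.101]]))
crop(c,190,20,180,200,4,'cw10.png')
E
```

```text
[[277.04177353 180.62553188]
 [277.14592108 135.33607217]
 [277.34370064  60.00119251]]
```

View pics/cw10.png

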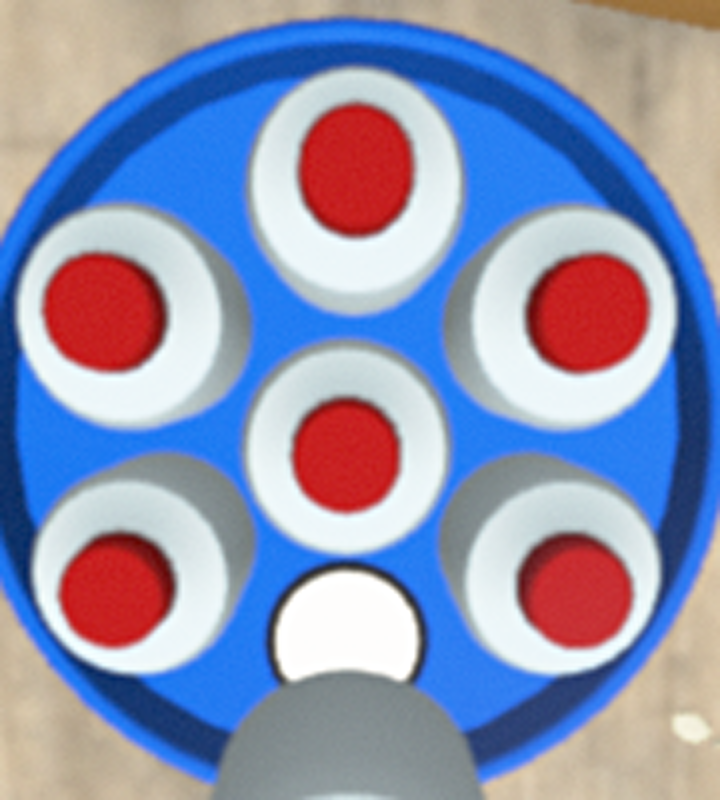

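The wrist picture shows all six placed bottles upright. Gap_2's disc is centred at about (276.7,180) against a predicted (277,180.6), so I'll lower with a 1.2 mm correction.

Request:
{"api": "jog_arm", "payload": {"commands": [{"jaw": 0, "x": 0, "y": 1.2, "z": -10, "yaw": 0}, {"jaw": 0, "x": 0, "y": 1.2, "z": -30, "yaw": 0}, {"jaw": 0, "x": 0, "y": 1.2, "z": -50, "yaw": 0}, {"jaw": 0, "x": 0, "y": 1.2, "z": -70, "yaw": 0}, {"jaw": 0, "x": 0, "y": 1.2, "z": -90, "yaw": 0}, {"jaw": 0, "x": 0, "y": 1.2, "z": -105, "yaw": 0}, {"jaw": 0, "x": 0, "y": 1.2, "z": -118, "yaw": 0}, {"jaw": 0, "x": 0, "y": 1.2, "z": -127, "yaw": 0}, {"jaw": 0, "x": 0, "y": 1.2, "z": -131, "yaw": 0}, {"jaw": 0, "x": 0, "y": 1.2, "z": -133, "yaw": 0}, {"jaw": 0, "x": 0, "y": 1.2, "z": -134.5, "yaw": 0}, {"jaw": 0, "x": 0, "y": 1.2, "z": -134.5, "yaw": 0}, {"jaw": 0, "x": 0, "y": 1.2, "z": -134.5, "yaw": 0}]}}

```text
time: 15.3
position: [0.4684, 0.1592, 0.0882]
eef_rot: [2.264, 2.176, 0.0]
ft_force: [-0.7, -0.0, -1.7]
finger_gap: 0.25
```

```bash
python3 look.py 11 wrist side; python3 -c "
import pickle;from h import *
c=pickle.load(open('c11.pkl','rb'));crop(c['side'],280,230,110,120,5,'cs11.png')"
```

```text
15.3 [0.4684 0.1592 0.0882] yjaw deg -2.26 tilt [ 0.0015 -0.0011 -1.    ] 0.24955263615575357 [-0.72 -0.04 -1.66] q7 -0.6555591223776195
```

View pics/wrist11.png

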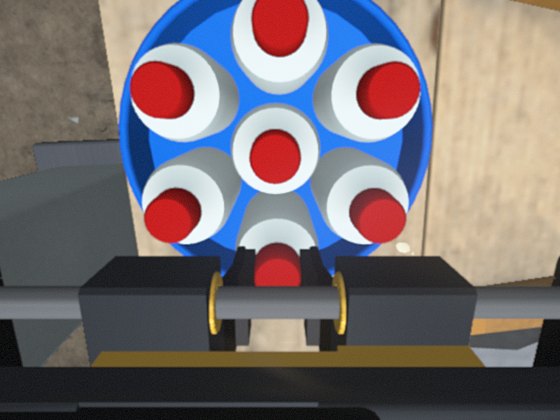

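View pics/cs11.png

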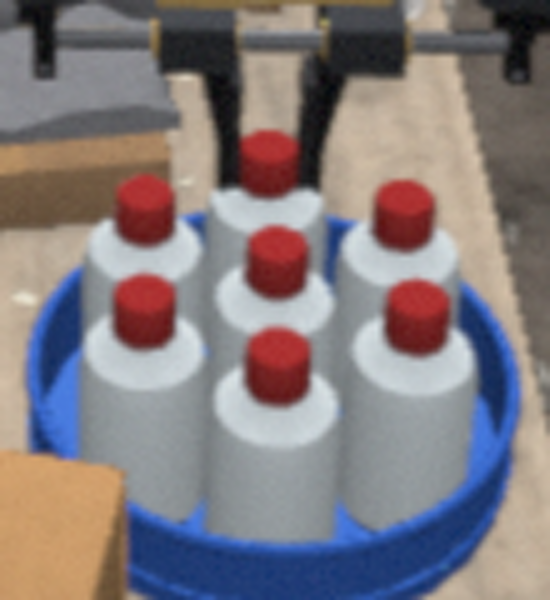

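The bottle is centred in the last place, about 1 mm above the floor. I'll lower to contact, release and rise clear.

Request:
{"api": "jog_arm", "payload": {"commands": [{"jaw": 0, "x": 0, "y": 0, "z": -1.2, "yaw": 0}, {"jaw": 0, "x": 0, "y": 0, "z": -1.2, "yaw": 0}, {"jaw": 0, "x": 0, "y": 0, "z": -1.2, "yaw": 0}, {"jaw": 1, "x": 0, "y": 0, "z": -1.2, "yaw": 0}, {"jaw": 1, "x": 0, "y": 0, "z": -1.2, "yaw": 0}, {"jaw": 1, "x": 0, "y": 0, "z": -1.2, "yaw": 0}, {"jaw": 1, "x": 0, "y": 0, "z": -1, "yaw": 0}, {"jaw": 1, "x": 0, "y": 0, "z": -1, "yaw": 0}, {"jaw": 1, "x": 0, "y": 0, "z": 0, "yaw": 0}, {"jaw": 1, "x": 0, "y": 0, "z": 0, "yaw": 0}, {"jaw": 1, "x": 0, "y": 0, "z": 10, "yaw": 0}, {"jaw": 1, "x": 0, "y": 0, "z": 30, "yaw": 0}, {"jaw": 1, "x": 0, "y": 0, "z": 65, "yaw": 0}, {"jaw": 1, "x": 0, "y": 0, "z": 100, "yaw": 0}, {"jaw": 1, "x": 0, "y": -30, "z": 120, "yaw": 0}, {"jaw": 1, "x": 0, "y": -70, "z": 120, "yaw": 0}, {"jaw": 1, "x": 0, "y": -110, "z": 120, "yaw": 0}, {"jaw": 1, "x": 0, "y": -150, "z": 120, "yaw": 0}, {"jaw": 1, "x": 0, "y": -170, "z": 120, "yaw": 0}, {"jaw": 1, "x": 0, "y": -170, "z": 120, "yaw": 0}]}}

```text
time: 17.4
position: [0.4683, -0.014, 0.2087]
eef_rot: [2.268, 2.17, -0.0]
ft_force: [-0.2, -0.4, 0.0]
finger_gap: 1.002
```

```bash
python3 look.py 12 side top; python3 - <<'E'
import pickle;from h import *
c=pickle.load(open('c12.pkl','rb'))
a=cv2.resize(c['side']['color'][230:350,280:390,::-1],None,fx=3.5,fy=3.5);b=cv2.resize(c['top']['color'][185:275,140:250,::-1],None,fx=3.5,fy=3.5)
cv2.imwrite('pics/c12.png',np.hstack([a,cv2.copyMakeBorder(b,0,len(a)-len(b),0,0,0)]))
d=c['top'];im=d['color'].astype(int);m=((im[...,0]>120)&(im[...,1]<60)&(im[...,2]<70)).astype(np.uint8)
n,l,st,ce=cv2.connectedComponentsWithStats(m)
for i in range(1,n):
  if st[i,4]>30 and 145<ce[i][0]<225 and 190<ce[i][1]<270: print(st[i,4],ray(d,ce[i],.101).round(4))
E
```

```text
17.4 [ 0.4683 -0.014   0.2087] yjaw deg -2.55 tilt [ 0.0017 -0.0019 -1.    ] 1.0019196036146807 [-0.2  -0.37  0.01] q7 -0.12681712746915474
60 [0.5184 0.2373 0.101 ]
58 [0.5157 0.1828 0.101 ]
60 [0.4743 0.2648 0.101 ]
59 [0.4698 0.2118 0.101 ]
56 [0.4681 0.1571 0.101 ]
58 [0.4238 0.241  0.101 ]
60 [0.4215 0.1869 0.101 ]
```

View pics/c12.png

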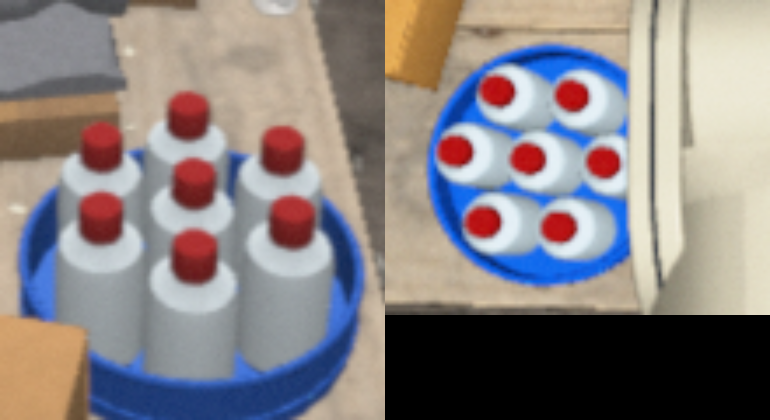

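View pics/top12.png

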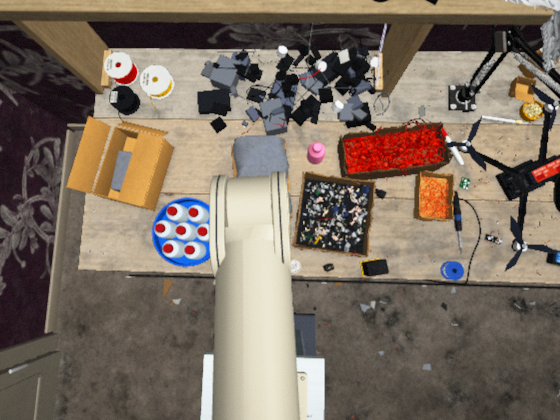

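```bash
python3 -c "
from plant import workorder
print(workorder.hand_in())"
```

```text
the job is handed in; nothing more can be done
None
```

I placed both loose white red-capped bottles in the carrier, one upright in each empty place, and handed the job in at about 17.5 s of the 64 s allowed. The hand-in gave no verdict.

- **Bottles used:** The far one, at (0.474, -0.330), went to gap_1 and the near one, at (0.436, 0.009), to gap_2. The pink look-alike was not touched.
- **Final pictures:** The side and top views show all seven bottles upright in the pattern. The gripper is open and about 170 mm clear of the carrier.
- **Fit, by top-view cap positions:** The gap_2 bottle is within about 1 mm of its ideal spot. The gap_1 bottle is about 3 mm off, which is inside the 8 mm clearance and includes up to 2 mm of calibration error.
- **Forces:** The wrist force readings I saw stayed below 10 N.
- **What disagreed:** One move call was refused because it lacked the yaw value, and nothing moved. The wrist and top cameras differed by 2–3 mm on some positions.

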